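# Unload the sealed lunch tin and hold its lid slightly open

## Task

Take the glass paperweight off the lid of the lunch tin and set it down, upright and wholly on the round cork coaster, without dropping it. Then take the lid by its grip, pull it free of its sticky seal and hold it slightly open: level, straight over the tin and about 3 cm above its shut position, without jerking it far up. Finish still holding the lid there, in the gripper alone (do not put it down or let go), and leave everything else on the nightstand where it is.

Things in the scene. Friction and masses are not known exactly. Their poses are not given: they have to be found in the camera images.
- tin: stainless lunch tin, fixed to the nightstand, 140 (its x, front to rear) x 200 (its y, long side) x 60 mm high, closed by a flat lid; origin at the centre of its underside on the nightstand's top; z up
- tin_mouth (a point): centre of the tin's mouth, level with its rim, 60 mm up. A black rubber sealing lip, 100 mm long, at the middle of the front and of the rear rim (out to 81 mm from the tin's centre line, top at 75 mm) grips over the lid's edge. The upward pull on the lid peaks at about 12 N some 2 to 3 mm up, then drops (the lips even push it up from 7 to 13 mm); from 14 mm up the lid is clear of them
- lid_grip (a point): grasp point on the lid's grip, an upright black plastic fin in the lid's middle, 16 (tin x, the way to pinch it) x 30 (tin y) x 40 mm high, on the lid's top at 66 mm above the nightstand; the point is on its centre line, 27 mm above the lid's top (33 mm above the mouth when shut), axes parallel to the tin's. The lid is a loose steel plate 148 x 204 x 6 mm, 0.2 kg
- paperweight_center (a point): centre (half-way up) of the clear glass paperweight with a blue core: a round puck 56 mm in diameter with upright sides for 36 mm and a low dome, 50 mm high in all, about 0.25 kg; it stands on the lid at the start, on the tin's +y side of the fin; z axis up
- coaster_top (a point): centre of the top face of the round cork coaster, 100 mm in diameter, 6 mm thick, fixed flat on the nightstand
- phone_grip: bystander: orange silicone phone grip, a spool 40 mm wide, 19 mm high; origin at the centre of its underside
- gauge: bystander: white plastic humidity gauge, upright box 30 x 70 x 70 mm high; origin at the centre of its underside
- mug: bystander: white ceramic mug, 80 mm wide, 90 mm high, handle at its +y; origin at the centre of its underside
- case: bystander: black spectacles case 160 x 60 x 34 mm high; origin at the centre of its underside
There are look-alikes about, which are no part of the job. What is shaped like the part that bears paperweight_center but black or turquoise is not meant.

How it is judged:
By the outcome, as a careful person would: the job done as asked, in the order asked, and still so for the second after the job is handed in, while the arm keeps its last pose, push and grip.
It also fails if it takes over 45 s, if anything falls off the work surface, if the arm or the gripper's body presses on something with over 40 N, if the wrist force passes 120 N, or if a joint passes its speed limit or range.

## Robot

A 6-joint arm with a two-finger parallel gripper is mounted at the origin on the work surface. World frame = base frame: x ahead of the robot, y to its left, z up, the work surface at z = 0. Lengths are in m, angles in degrees, forces in N, time in s.
With the tool pointing down it reaches from about 0.35 to 0.875 m from the base axis. Payload 4.2 kg.
Tool frame: the origin (TCP) lies on the centre line of the jaws, within the pads' length; the fingertips stand 19 mm ahead of it and the grasp point (between the pads) is the TCP; z points along the fingers, y is the line along which they close (so a half turn about z gives the same grasp; the last joint's range is limited). The gripper opens to 87 mm and grips with 3 to 60 N. Pads are 19 mm wide; open, the fingers measure 117 mm over their backs; the gripper's body (75 mm by 190 mm) begins 51 mm behind the grasp point.
Start: joints at [-54.683, 22.042, 0.453, 0, -68.411, -14.817], TCP at [0.219, -0.585, 0.242] pointing down, gripper open.
Joint ranges: [-179.83, 179.83], [-69.29, 118.12], [-61.27, 80.66], [-181.25, 117.63], [-171.15, -9.14], [-177.46, 177.46]. Speed limits (degrees/s): [159.86, 159.86, 180, 180, 180, 180].

## Interface

Orientations are given as a 3x3 rotation matrix whose columns are the frame's x, y, z axes.
In Python, from station import sense, capture, finish_job, search_frame, masks_of gives the robot as it stands.
- The arm moves only by the tool drive_tool, never from a script. Its argument "rows" is a list of rows, each a list of 7 numbers: the opening in per cent of the stroke, from 0 (shut) to 100 (fully open), then the shift along the world's x, y, z in mm, then the turn, a rotation vector about the world's x, y, z in rad. In form: [[fingers, dx, dy, dz, wx, wy, wz], ...]. A call has 1 to 5 rows; each row shifts and turns the commanded pose from where the row before left it; what a row does not reach is not made up. A row lasts 1/12 s, in which the tool goes at most 41.7 mm and 7.16 degrees, less where a joint would pass 70% of its speed; a pose out of reach is approached as far as the arm can. A call is refused whole if a number of a shift passes 41.7 or a number of a turn 0.125, either way. A call with a gripper value outside its range is refused whole. The fingers move at their own pace and stop on an object; the grip force is fixed at half the most. Time passes only in rows, so rows that do not move let the fingers close. It gives the time, the measured TCP pose, the force, the opening and the grip force at its end, in the units of the state.
- sense(): the state, without advancing time (a new reading comes with each control period).
- capture(name): name is "scene" or "top"; returns a dict with "frame" (420x560x3 uint8, red, green, blue), "z_map" (420x560 float32, m along the optical axis (not along the pixel's ray), 0 where there is no reading), "fx", "fy", "cx", "cy" (pixels), "R" (3x3) and "t" (3): a world point X has camera coordinates R X + t. Camera axes: x right, y down, z forward; pixel columns grow to the right and rows downward; lengths in m; the calibration is good to about 2 mm. A picture is of the moment at which its call begins.
- finish_job(): hands the job in; it is judged then, once.
Trained networks look in a picture, given as the dict that the camera call returned (one of the last four; its "shot" number tells which), for a name from the list of things; names that differ only in an ending like _2 or _b are one class to them, and where a whole thing is asked for, a point or a joint stands for the part that bears it (a point fixed in the world has none). Each returns a list of dicts, best first, with "p" (0 to 1); they miss things now and then, are a little off and sometimes report something else, mostly with a low value. They report only what shows in the picture. A call takes as long as a camera call. They do not tell look-alikes from the thing itself.
- search_frame(label, picture): "xy" ([column, row] in pixels, amid what is visible of it).
- masks_of(label, picture): "region" (420x560 bool, what is visible of it) and "xy" ([column, row] in pixels, amid what is visible of it).
The state is a dict: "time_s": time; "joints": joint angles; "joint_velocities": joint speeds; "effort": joint torques, N m; "tcp_pos": TCP position; "ee_rot": TCP orientation; "wrist_force": force on the tool from outside, world axes, zero at the start; "moment": the same for the moment, N m; "gripper_width": opening from 0.0 (shut) to 1.0 (fully open); "gripper_force": force on a finger pad.
Only numpy, scipy, OpenCV 4.12 (cv2) and the standard library are available. Lean on these libraries where they do the work, as an engineer would, in place of code of your own. Each camera call takes 0.05 s, during which the arm holds its last target. There are 200 camera calls.

## Working session

There is one attempt and no reset: what is moved stays moved. The work goes in short steps, Python scripts to look and compute and a tool call to move; the robot and the scene stay as the last step left them, time stands still between calls to the robot, and variables do not carry over. Pictures are saved under pics/ and viewed, at most 10 in all, crops included, and the job is handed in when it is done.

Besides the shell and the picture viewer there is one more tool, called after "Emit:" by a JSON object that holds its "op" and its "data". drive_tool: Moves the arm, as the interface text tells. Its arguments: {"type":"object","properties":{"rows":{"type":"array"}},"required":["rows"]}

```bash
mkdir -p pics
cat > h.py <<'E'
import numpy as np, cv2
from station import *
def pts(p,mask=None):
    z=p["z_map"]; v,u=np.nonzero((z>0) if mask is None else (mask&(z>0)))
    d=z[v,u]; c=np.c_[(u-p["cx"])/p["fx"]*d,(v-p["cy"])/p["fy"]*d,d]
    return (c-p["t"])@p["R"]
def ray(p,uv,zw):
    d=np.array([(uv[0]-p["cx"])/p["fx"],(uv[1]-p["cy"])/p["fy"],1])@p["R"]; o=-np.array(p["t"])@p["R"]
    return o+d*(zw-o[2])/d[2]
def save(p,n,crop=None,s=1):
    f=p["frame"]
    if crop: f=f[crop[1]:crop[3],crop[0]:crop[2]]
    cv2.imwrite("pics/"+n,cv2.resize(f[:,:,::-1],None,fx=s,fy=s,interpolation=cv2.INTER_CUBIC))
E
python3 - <<'E'
from h import *
np.set_printoptions(precision=3,suppress=True)
for c in("top","scene"):
    p=capture(c); save(p,c+"0.png")
    print(c, -np.array(p["t"])@p["R"])
    for l in("tin","lid_grip","paperweight_center","coaster_top","phone_grip","gauge","mug","case"):
        for m in masks_of(l,p)[:4]:
            if m["p"]<.2: continue
            q=pts(p,m["region"]); print(l,round(m["p"],2),np.round(m["xy"]),m["region"].sum(),np.median(q,0) if len(q) else None, np.percentile(q,[2,98],axis=0).ravel() if len(q) else None)
E
```

```text
top [ 0.471 -0.088  1.115]
tin 0.91 [314. 258.] 286 [ 0.515 -0.164  0.074] [ 0.501 -0.207  0.052  0.671 -0.117  0.079]
lid_grip 0.92 [324. 229.] 5245 [ 0.578 -0.186  0.067] [ 0.511 -0.276  0.063  0.663 -0.078  0.099]
lid_grip 0.51 [238. 283.] 222 [0.453 0.002 0.019] [ 0.437 -0.015  0.004  0.471  0.019  0.023]
paperweight_center 0.96 [226. 245.] 481 [0.542 0.037 0.046] [0.517 0.013 0.005 0.568 0.061 0.052]
paperweight_center 0.89 [293. 206.] 562 [ 0.618 -0.115  0.111] [ 0.595 -0.141  0.069  0.646 -0.091  0.118]
paperweight_center 0.89 [292. 160.] 462 [ 0.738 -0.115  0.046] [ 0.716 -0.139  0.015  0.765 -0.09   0.053]
paperweight_center 0.73 [351. 151.] 506 [ 0.759 -0.255  0.045] [ 0.738 -0.282  0.007  0.788 -0.232  0.052]
coaster_top 0.62 [148. 245.] 1451 [0.545 0.216 0.007] [0.501 0.172 0.002 0.59  0.262 0.011]
coaster_top 0.5 [421. 188.] 1431 [ 0.676 -0.426  0.043] [ 0.632 -0.466  0.003  0.707 -0.378  0.093]
gauge 0.77 [226. 147.] 580 [0.766 0.032 0.069] [ 0.754 -0.001  0.01   0.787  0.065  0.074]
mug 0.6 [422. 189.] 1354 [ 0.676 -0.428  0.043] [ 0.632 -0.465  0.003  0.707 -0.378  0.
[... 755 characters left out ...]
. 323.] 1741 [0.549 0.22  0.007] [0.502 0.173 0.003 0.593 0.263 0.01 ]
phone_grip 0.74 [363. 240.] 255 [0.457 0.009 0.017] [ 0.428 -0.012 -0.     0.472  0.024  0.023]
phone_grip 0.24 [244. 294.] 963 [0.78  0.049 0.058] [0.755 0.005 0.    0.793 0.07  0.073]
gauge 0.92 [247. 292.] 904 [0.78  0.049 0.06 ] [0.758 0.007 0.009 0.793 0.07  0.073]
mug 0.68 [209. 165.] 1208 [ 0.677 -0.392  0.059] [ 0.637 -0.477  0.004  0.711 -0.376  0.091]
mug 0.35 [365. 238.] 224 [0.457 0.009 0.018] [ 0.438 -0.01   0.003  0.472  0.023  0.023]
case 0.87 [263. 145.] 946 [ 0.512 -0.421  0.031] [ 0.432 -0.464  0.005  0.585 -0.409  0.037]
case 0.54 [245. 293.] 890 [0.78  0.049 0.059] [0.759 0.007 0.008 0.793 0.07  0.073]
```

View pics/top0.png

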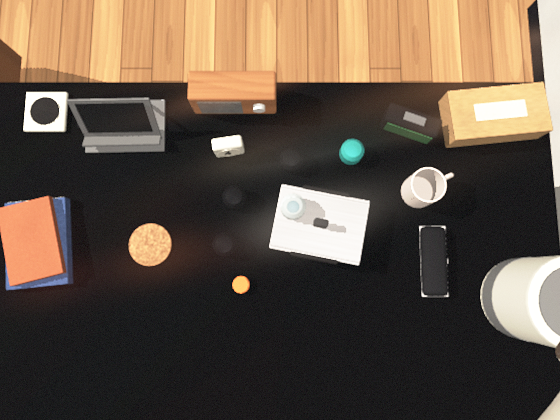

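Run:
```python
from h import *
np.set_printoptions(precision=4,suppress=True)
p=capture("scene"); q=pts(p); save(p,"crop.png",(180,130,430,360),3)
t=capture("top"); qt=pts(t)
for n,q in(("scene",q),("top",qt)):
    box=(q[:,0]>.49)&(q[:,0]<.69)&(q[:,1]>-.3)&(q[:,1]<-.05)
    l=q[box&(q[:,2]>.060)&(q[:,2]<.071)]; r=cv2.minAreaRect((l[:,:2]*1000).astype(np.float32)); print(n,"lid rect",r,np.median(l[:,2]))
    f=q[box&(q[:,2]>.095)]; 
    pw=f[np.hypot(f[:,0]-.618,f[:,1]+.115)<.035]; fn=f[np.hypot(f[:,0]-.618,f[:,1]+.115)>.045]
    top=pw[pw[:,2]>.108]
    print("pw",(top.min(0)+top.max(0))/2,top.max(0)-top.min(0),len(top)); 
    if len(fn): print("fin",len(fn),np.median(fn,0),cv2.minAreaRect((fn[:,:2]*1000).astype(np.float32)))
    lip=q[box&(q[:,2]>.0725)&(q[:,2]<.08)]; print("lip",len(lip))
m=masks_of("coaster_top",t)[0]; c=pts(t,m["region"]); print(m["xy"],cv2.minEnclosingCircle((c[:,:2]*1000).astype(np.float32)),ray(t,m["xy"],.006))
# colour of pucks
for m in masks_of("paperweight_center",t)[:5]: print(m["xy"],ray(t,m["xy"],.11),t["frame"][m["region"]].mean(0))
s=sense(); print(s["tcp_pos"],s["ee_rot"],s["gripper_width"],s["wrist_force"])
```

```text
scene lid rect ((586.7142333984375, -176.76100158691406), (208.44923400878906, 161.69049072265625), 78.49410247802734) 0.06657414887758187
pw [ 0.6234 -0.1129  0.1134] [0.0462 0.048  0.0106] 226
fin 79 [ 0.5896 -0.1713  0.1051] ((588.0342407226562, -175.11744689941406), (32.615692138671875, 15.406399726867676), 78.68046569824219)
lip 224
top lid rect ((586.58642578125, -176.775146484375), (204.0614013671875, 161.87249755859375), 78.87507629394531) 0.06702543824580158
pw [ 0.6236 -0.1162  0.1136] [0.0481 0.0453 0.0112] 377
fin 109 [ 0.5848 -0.1771  0.1061] ((586.1072387695312, -176.67355346679688), (29.81780433654785, 15.709268569946289), 78.41805267333984)
lip 322
[149.1, 246.9] ((546.493408203125, 217.0186767578125), 52.21983337402344) [0.541  0.2167 0.006 ]
[225.1, 246.0] [0.5358 0.0274 0.11  ] [56.5794 47.4623 45.6151]
[291.0, 205.4] [ 0.6225 -0.113   0.11  ] [228.501  232.4239 228.1021]
[291.2, 159.3] [ 0.7243 -0.1141  0.11  ] [59.8241 56.4703 53.7239]
[234.5, 197.3] [0.6405 0.0087 0.11  ] [42.4758 40.8669 40.877 ]
[351.1, 150.2] [ 0.7446 -0.2457  0.11  ] [ 83.5948 189.3074 176.1697]
[ 0.2189 -0.5854  0.2416] [[-0.9367 -0.3502  0.    ]
 [-0.3502  0.9367 -0.    ]
 [-0.     -0.     -1.    ]] 0.9973785536010198 [-0.0881 -0.0985  0.0556]
```

View pics/crop.png

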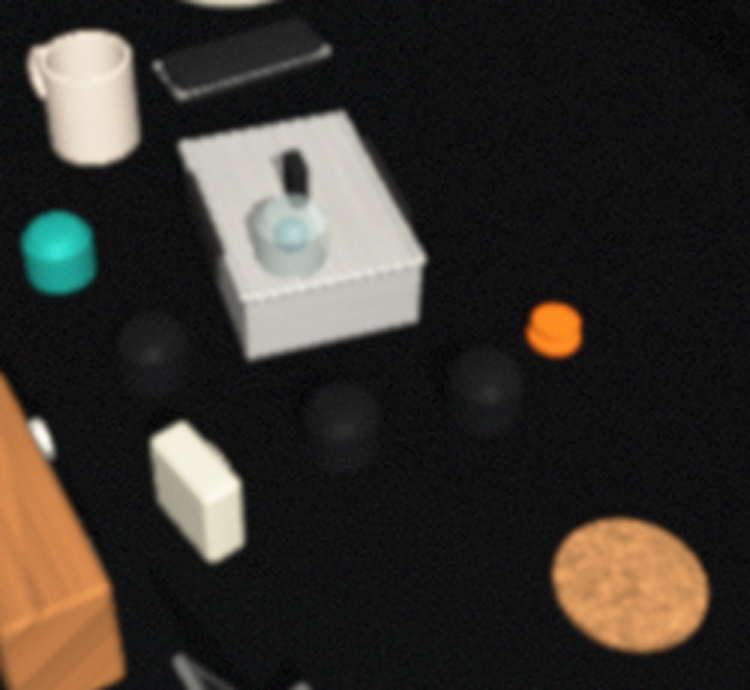

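Candidates in the top view: the clear puck with a blue core on the lid (292,206), black pucks at (224,245), (292,160) and (233,197), and a turquoise one at (351,151). I chose the clear one on the lid, and the close crop confirms it at crop pixel (290,232), beside the black fin at (295,175). The coaster is at crop (630,583), or (149,246) in the top view.

Emit:
{"op": "drive_tool", "data": {"rows": [[100, 26.9, 31.4, 0, 0, 0, 0.0676], [100, 26.9, 31.4, 0, 0, 0, 0.0676], [100, 26.9, 31.4, 0, 0, 0, 0.0676], [100, 26.9, 31.4, 0, 0, 0, 0.0676], [100, 26.9, 31.4, 0, 0, 0, 0.0676]]}}

```text
time_s: 1.52
tcp_pos: [0.3542, -0.4269, 0.2418]
ee_rot: [[-0.766, -0.643, 0.0], [-0.643, 0.766, -0.0], [-0.0, -0.001, -1.0]]
wrist_force: [1.0, -0.3, -0.5]
gripper_width: 1.001
gripper_force: 0.0
```

Emit:
{"op": "drive_tool", "data": {"rows": [[100, 26.9, 31.4, 0, 0, 0, 0.0676], [100, 26.9, 31.4, 0, 0, 0, 0.0676], [100, 26.9, 31.4, 0, 0, 0, 0.0676], [100, 26.9, 31.4, 0, 0, 0, 0.0676], [100, 26.9, 31.4, 0, 0, 0, 0.0676]]}}

```text
time_s: 1.93
tcp_pos: [0.4889, -0.2696, 0.242]
ee_rot: [[-0.508, -0.861, 0.001], [-0.861, 0.508, -0.0], [-0.0, -0.001, -1.0]]
wrist_force: [1.0, -0.8, -0.1]
gripper_width: 1.001
gripper_force: 0.0
```

Emit:
{"op": "drive_tool", "data": {"rows": [[88, 26.9, 31.4, 0, 0, 0, 0.0676], [88, 26.9, 31.4, 0, 0, 0, 0.0676], [88, 26.9, 31.4, 0, 0, 0, 0.0676], [88, 26.9, 31.4, 0, 0, 0, 0.0676], [88, 26.9, 31.4, 0, 0, 0, 0.0676]]}}

```text
time_s: 2.35
tcp_pos: [0.6235, -0.1125, 0.2418]
ee_rot: [[-0.194, -0.981, 0.0], [-0.981, 0.194, -0.0], [-0.0, -0.0, -1.0]]
wrist_force: [0.8, -1.1, -0.9]
gripper_width: 0.882
gripper_force: 0.0
```

Emit:
{"op": "drive_tool", "data": {"rows": [[88, 0, 0, -20, 0, 0, 0], [88, 0, 0, -20, 0, 0, 0], [88, 0, 0, -20, 0, 0, 0], [88, 0, 0, 0, 0, 0, 0], [88, 0, 0, 0, 0, 0, 0]]}}

```text
time_s: 2.77
tcp_pos: [0.622, -0.1145, 0.1808]
ee_rot: [[-0.197, -0.98, -0.002], [-0.98, 0.197, -0.001], [0.001, 0.002, -1.0]]
wrist_force: [-1.3, 0.1, 0.8]
gripper_width: 0.881
gripper_force: 0.0
```

Emit:
{"op": "drive_tool", "data": {"rows": [[88, 0.5, 0, -25, 0, 0, 0], [88, 0.5, 0, -25, 0, 0, 0], [88, 0, 0, -20, 0, 0, 0], [88, 0, 0, -10, 0, 0, 0], [88, 0, 0, 0, 0, 0, 0]]}}

```text
time_s: 3.18
tcp_pos: [0.6228, -0.1147, 0.1005]
ee_rot: [[-0.198, -0.98, -0.003], [-0.98, 0.198, -0.0], [0.001, 0.002, -1.0]]
wrist_force: [-0.7, 0.4, 0.4]
gripper_width: 0.879
gripper_force: 0.0
```

Run:
```python
from h import *
p=capture("scene"); save(p,"grasp.png",(200,90,400,290),3); print(sense()["tcp_pos"],sense()["wrist_force"])
```

```text
[ 0.62380276 -0.11472316  0.10213172] [0.48285738 0.22682997 0.303536  ]
```

View pics/grasp.png

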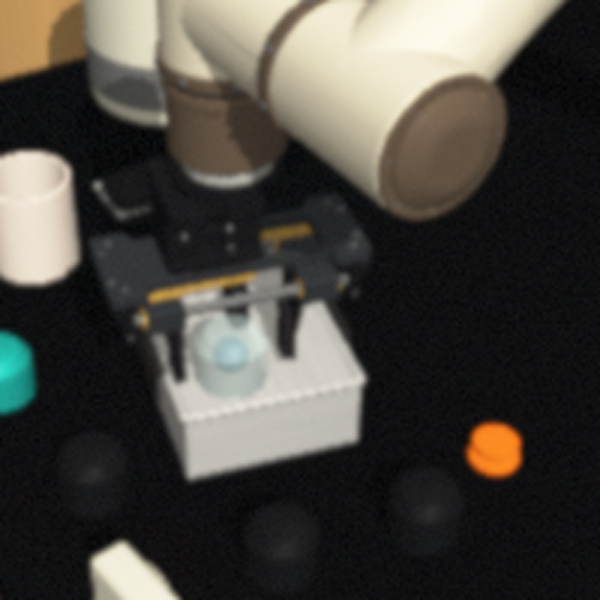

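The clear puck (crop 230,355) sits between the fingers (178,350 and 287,325). I lower a little more and close.

Emit:
{"op": "drive_tool", "data": {"rows": [[88, 0, 0, -9, 0, 0, 0], [88, 0, 0, 0, 0, 0, 0], [55, 0, 0, 0, 0, 0, 0], [55, 0, 0, 0, 0, 0, 0], [50, 0, 0, 0, 0, 0, 0]]}}

```text
time_s: 3.65
tcp_pos: [0.6238, -0.1144, 0.0933]
ee_rot: [[-0.198, -0.98, 0.001], [-0.98, 0.198, -0.0], [-0.0, -0.001, -1.0]]
wrist_force: [0.1, 0.2, 0.3]
gripper_width: 0.732
gripper_force: 0.0
```

Emit:
{"op": "drive_tool", "data": {"rows": [[40, 0, 0, 0, 0, 0, 0], [40, 0, 0, 0, 0, 0, 0], [40, 0, 0, 0, 0, 0, 0], [40, 0, 0, 0, 0, 0, 0]]}}

```text
time_s: 3.98
tcp_pos: [0.6235, -0.1144, 0.093]
ee_rot: [[-0.198, -0.98, 0.0], [-0.98, 0.198, -0.0], [0.0, -0.0, -1.0]]
wrist_force: [-0.8, -0.3, 2.5]
gripper_width: 0.626
gripper_force: 30.0
```

Emit:
{"op": "drive_tool", "data": {"rows": [[40, 0, 0, 3, 0, 0, 0], [40, 0, 0, 6, 0, 0, 0], [40, 0, 0, 12, 0, 0, 0], [40, 0, 0, 15, 0, 0, 0], [40, 0, 0, 15, 0, 0, 0]]}}

```text
time_s: 4.4
tcp_pos: [0.6232, -0.1144, 0.1443]
ee_rot: [[-0.198, -0.98, -0.001], [-0.98, 0.198, -0.0], [0.0, 0.001, -1.0]]
wrist_force: [-0.4, -0.5, -2.4]
gripper_width: 0.629
gripper_force: 30.0
```

Emit:
{"op": "drive_tool", "data": {"rows": [[40, -1, 5, 10, 0, 0, 0], [40, -3, 13, 5, 0, 0, 0], [40, -5, 20, 0, 0, 0, 0], [40, -6, 25, 0, 0, 0, 0], [40, -6, 25, 0, 0, 0, 0]]}}

```text
time_s: 4.82
tcp_pos: [0.6013, -0.0249, 0.1584]
ee_rot: [[-0.199, -0.98, -0.001], [-0.98, 0.199, 0.0], [-0.0, 0.001, -1.0]]
wrist_force: [0.4, -0.3, -3.0]
gripper_width: 0.631
gripper_force: 30.0
```

Emit:
{"op": "drive_tool", "data": {"rows": [[40, -6, 27, 0, 0, 0, 0], [40, -6, 27, 0, 0, 0, 0], [40, -6, 27, 0, 0, 0, 0], [40, -6, 27, 0, 0, 0, 0], [40, -6, 27, 0, 0, 0, 0]]}}

```text
time_s: 5.23
tcp_pos: [0.5709, 0.1107, 0.1584]
ee_rot: [[-0.197, -0.98, -0.001], [-0.98, 0.197, 0.0], [0.0, 0.001, -1.0]]
wrist_force: [0.3, 0.3, -2.6]
gripper_width: 0.629
gripper_force: 30.0
```

Emit:
{"op": "drive_tool", "data": {"rows": [[40, -6, 27, 0, 0, 0, 0], [40, -6, 27, 0, 0, 0, 0], [40, -6, 24, 0, 0, 0, 0], [40, -5, 18, 0, 0, 0, 0], [40, -3, 9, 0, 0, 0, 0]]}}

```text
time_s: 5.65
tcp_pos: [0.5449, 0.2164, 0.1584]
ee_rot: [[-0.195, -0.981, -0.001], [-0.981, 0.195, 0.0], [-0.0, 0.001, -1.0]]
wrist_force: [0.3, -0.3, -2.6]
gripper_width: 0.627
gripper_force: 30.0
```

Emit:
{"op": "drive_tool", "data": {"rows": [[40, 0, 4, 0, 0, 0, 0], [40, 0, 0, 0, 0, 0, 0], [40, 0, 0, 0, 0, 0, 0], [40, 0, 0, 0, 0, 0, 0]]}}

```text
time_s: 5.98
tcp_pos: [0.5464, 0.2167, 0.1585]
ee_rot: [[-0.199, -0.98, -0.0], [-0.98, 0.199, -0.0], [0.0, 0.0, -1.0]]
wrist_force: [0.2, -0.4, -2.7]
gripper_width: 0.632
gripper_force: 30.0
```

Emit:
{"op": "drive_tool", "data": {"rows": [[40, 0, 0, -12, 0, 0, 0], [40, 0, 0, -25, 0, 0, 0], [40, 0, 0, -28, 0, 0, 0], [40, 0, 0, -28, 0, 0, 0], [40, 0, 0, -15, 0, 0, 0]]}}

```text
time_s: 6.4
tcp_pos: [0.5451, 0.2154, 0.0475]
ee_rot: [[-0.2, -0.98, -0.004], [-0.98, 0.2, -0.002], [0.003, 0.004, -1.0]]
wrist_force: [-0.4, -0.6, -3.3]
gripper_width: 0.63
gripper_force: 30.0
```

Emit:
{"op": "drive_tool", "data": {"rows": [[40, 0, 0, -9, 0, 0, 0], [40, 0, 0, -4, 0, 0, 0], [40, 0, 0, -2, 0, 0, 0], [40, 0, 0, 0, 0, 0, 0], [40, 0, 0, 0, 0, 0, 0]]}}

```text
time_s: 6.82
tcp_pos: [0.5473, 0.218, 0.0368]
ee_rot: [[-0.198, -0.98, 0.002], [-0.98, 0.198, 0.001], [-0.002, -0.002, -1.0]]
wrist_force: [-0.3, -0.5, -3.0]
gripper_width: 0.627
gripper_force: 30.0
```

Run:
```python
from h import *
p=capture("scene"); save(p,"place.png",(310,220,480,390),3.5); print(sense()["tcp_pos"],sense()["wrist_force"])
```

```text
[0.54720896 0.21804469 0.03687417] [-0.88582647  0.0990745  -2.78547825]
```

View pics/place.png

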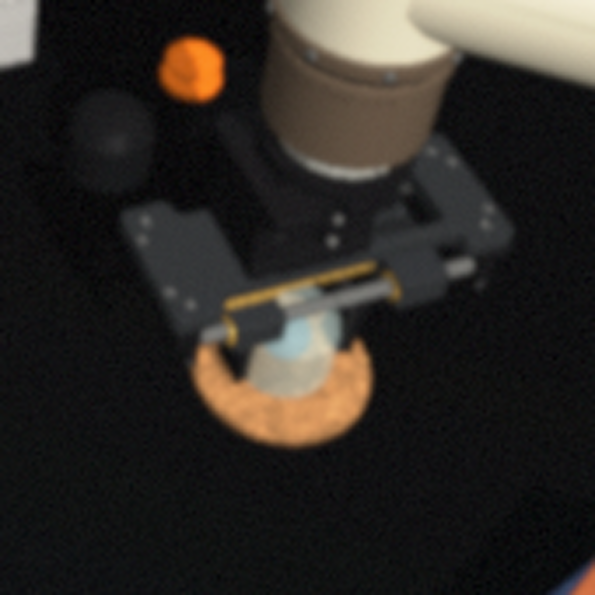

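The puck (290,350 in the crop) hangs centred over the coaster (285,380). I lower it slowly until it touches.

Emit:
{"op": "drive_tool", "data": {"rows": [[40, 0, 0, -2, 0, 0, 0], [40, 0, 0, -1, 0, 0, 0], [40, 0, 0, 0, 0, 0, 0], [40, 0, 0, 0, 0, 0, 0]]}}

```text
time_s: 7.2
tcp_pos: [0.5467, 0.2179, 0.033]
ee_rot: [[-0.197, -0.98, 0.001], [-0.98, 0.197, 0.001], [-0.001, -0.001, -1.0]]
wrist_force: [-0.3, -0.1, -0.3]
gripper_width: 0.635
gripper_force: 30.0
```

Emit:
{"op": "drive_tool", "data": {"rows": [[40, 0, 0, -1, 0, 0, 0], [40, 0, 0, 0, 0, 0, 0], [40, 0, 0, 0, 0, 0, 0]]}}

```text
time_s: 7.45
tcp_pos: [0.5467, 0.2179, 0.033]
ee_rot: [[-0.197, -0.98, 0.001], [-0.98, 0.197, 0.0], [-0.0, -0.001, -1.0]]
wrist_force: [-2.0, 0.2, 5.9]
gripper_width: 0.625
gripper_force: 30.0
```

Emit:
{"op": "drive_tool", "data": {"rows": [[62, 0, 0, 0.5, 0, 0, 0], [66, 0, 0, 0, 0, 0, 0], [75, 0, 0, 0, 0, 0, 0], [88, 0, 0, 0, 0, 0, 0], [88, 0, 0, 0, 0, 0, 0]]}}

```text
time_s: 7.87
tcp_pos: [0.5465, 0.2176, 0.0319]
ee_rot: [[-0.198, -0.98, 0.0], [-0.98, 0.198, -0.0], [-0.0, -0.0, -1.0]]
wrist_force: [-0.3, -0.0, -0.0]
gripper_width: 0.802
gripper_force: 0.0
```

Emit:
{"op": "drive_tool", "data": {"rows": [[88, 0, 0, 0, 0, 0, 0], [88, 0, 0, 5, 0, 0, 0], [88, 0, 0, 20, 0, 0, 0], [88, 0, 0, 30, 0, 0, 0], [88, 0, 0, 35, 0, 0, 0]]}}

```text
time_s: 8.28
tcp_pos: [0.5453, 0.2168, 0.1216]
ee_rot: [[-0.198, -0.98, -0.004], [-0.98, 0.198, -0.003], [0.003, 0.003, -1.0]]
wrist_force: [0.0, 0.5, 0.6]
gripper_width: 0.882
gripper_force: 0.0
```

Emit:
{"op": "drive_tool", "data": {"rows": [[70, 0, 0, 35, 0, 0, 0], [60, 2, -20, 20, 0, 0, 0], [60, 4, -36, 0, 0, 0, 0], [60, 4, -40, 0, 0, 0, 0], [60, 4, -40, 0, 0, 0, 0]]}}

```text
time_s: 8.7
tcp_pos: [0.5604, 0.0808, 0.1782]
ee_rot: [[-0.196, -0.981, 0.002], [-0.981, 0.196, 0.001], [-0.001, -0.002, -1.0]]
wrist_force: [0.3, -0.7, -0.7]
gripper_width: 0.627
gripper_force: 0.0
```

Run:
```python
from h import *
np.set_printoptions(precision=4,suppress=True)
p=capture("scene"); t=capture("top")
save(p,"placed.png",(310,220,480,390),3)
for n,q in(("scene",pts(p)),("top",pts(t))):
    f=q[np.hypot(q[:,0]-.546,q[:,1]-.218)<.045]; top=f[f[:,2]>.046]; print(n,len(top),(top.min(0)+top.max(0))/2,top.max(0)-top.min(0),top[:,2].max())
    box=(q[:,0]>.49)&(q[:,0]<.69)&(q[:,1]>-.3)&(q[:,1]<-.05)
    l=q[box&(q[:,2]>.060)&(q[:,2]<.071)]; print("lid",cv2.minAreaRect((l[:,:2]*1000).astype(np.float32)))
    f=q[box&(q[:,2]>.09)&(q[:,2]<.112)]
    if len(f): print("fin",cv2.minAreaRect((f[:,:2]*1000).astype(np.float32)),f[:,2].max())
print(sense()["tcp_pos"])
```

```text
scene 4227 [0.5368 0.2159 0.2792] [0.071  0.0851 0.4665] 0.5124703005382734
lid ((591.017333984375, -177.3703155517578), (208.83555603027344, 153.55047607421875), 78.01791381835938)
fin ((587.4686889648438, -175.59500122070312), (33.2904052734375, 15.797120094299316), 78.95984649658203) 0.10902572893108885
top 1266 [0.5289 0.2143 0.2794] [0.054  0.0818 0.4667] 0.5127595362388745
lid ((586.4422607421875, -177.03497314453125), (204.29087829589844, 161.45156860351562), 78.70893096923828)
fin ((586.1763305664062, -176.65008544921875), (29.806793212890625, 16.0073299407959), 79.16857147216797) 0.11195402431672749
[0.56   0.0771 0.1775]
```

View pics/placed.png

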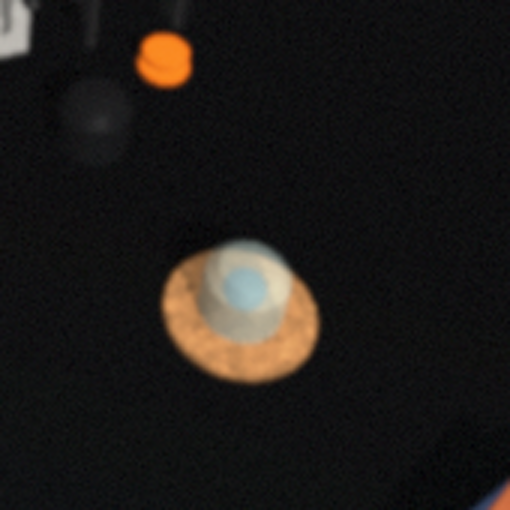

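The puck stands upright and wholly on the coaster (crop 245,290). Next is the lid's fin at (0.587, -0.176).

Emit:
{"op": "drive_tool", "data": {"rows": [[60, 4, -40, 0, 0, 0, 0], [60, 4, -40, 0, 0, 0, 0], [60, 4, -40, 0, 0, 0, 0], [60, 4, -40, 0, 0, 0, 0], [60, 4, -40, 0, 0, 0, 0]]}}

```text
time_s: 9.22
tcp_pos: [0.5805, -0.1197, 0.1775]
ee_rot: [[-0.197, -0.98, 0.001], [-0.98, 0.197, 0.0], [-0.0, -0.001, -1.0]]
wrist_force: [1.8, 0.7, -0.1]
gripper_width: 0.598
gripper_force: 0.0
```

Emit:
{"op": "drive_tool", "data": {"rows": [[60, 3, -35, 0, 0, 0, 0], [60, 2, -18, 0, 0, 0, 0], [60, 1, -5, 0, 0, 0, 0], [60, 0, 0, 0, 0, 0, 0], [60, 0, 0, 0, 0, 0, 0]]}}

```text
time_s: 9.63
tcp_pos: [0.5864, -0.1758, 0.177]
ee_rot: [[-0.198, -0.98, -0.0], [-0.98, 0.198, 0.0], [-0.0, 0.0, -1.0]]
wrist_force: [-0.3, 0.2, -0.6]
gripper_width: 0.596
gripper_force: 0.0
```

Emit:
{"op": "drive_tool", "data": {"rows": [[60, 0, 0, -15, 0, 0, 0], [60, 0, 0, -25, 0, 0, 0], [60, 0, 0, -24, 0, 0, 0], [60, 0, 0, -10, 0, 0, 0], [60, 0, 0, -5, 0, 0, 0]]}}

```text
time_s: 10.05
tcp_pos: [0.5855, -0.1748, 0.0963]
ee_rot: [[-0.196, -0.981, -0.004], [-0.981, 0.196, 0.0], [0.0, 0.004, -1.0]]
wrist_force: [-1.0, 0.2, 0.2]
gripper_width: 0.601
gripper_force: 0.0
```

Emit:
{"op": "drive_tool", "data": {"rows": [[60, 0, 0, -5, 0, 0, 0], [60, 0, 0, 0, 0, 0, 0], [60, 0, 0, 0, 0, 0, 0], [60, 0, 0, 0, 0, 0, 0]]}}

```text
time_s: 10.38
tcp_pos: [0.5872, -0.1764, 0.0943]
ee_rot: [[-0.197, -0.98, 0.002], [-0.98, 0.197, -0.0], [-0.0, -0.002, -1.0]]
wrist_force: [-0.0, -0.1, -0.2]
gripper_width: 0.602
gripper_force: 0.0
```

Run:
```python
from h import *
p=capture("scene"); save(p,"fin.png",(220,110,360,250),4); print(sense()["tcp_pos"],sense()["wrist_force"])
```

```text
[ 0.58713535 -0.17641413  0.09425256] [ 1.41289368 -0.39302985 -0.35051152]
```

View pics/fin.png

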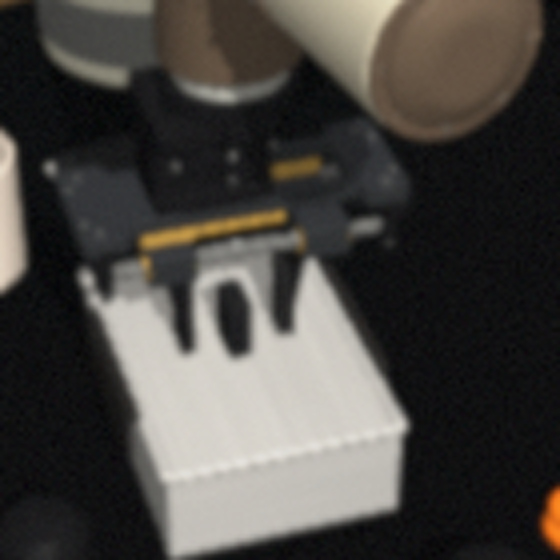

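The fin (235,315) is centred between the fingers (185,310 and 287,290). I close on it.

Emit:
{"op": "drive_tool", "data": {"rows": [[40, 0, 0, -1, 0, 0, 0], [20, 0, 0, 0, 0, 0, 0], [0, 0, 0, 0, 0, 0, 0], [0, 0, 0, 0, 0, 0, 0], [0, 0, 0, 0, 0, 0, 0]]}}

```text
time_s: 10.85
tcp_pos: [0.5864, -0.1764, 0.0921]
ee_rot: [[-0.198, -0.98, 0.0], [-0.98, 0.198, -0.0], [-0.0, -0.0, -1.0]]
wrist_force: [0.7, 0.2, 0.7]
gripper_width: 0.306
gripper_force: 0.0
```

Emit:
{"op": "drive_tool", "data": {"rows": [[0, 0, 0, 0, 0, 0, 0], [0, 0, 0, 0, 0, 0, 0], [0, 0, 0, 0, 0, 0, 0], [0, 0, 0, 0, 0, 0, 0]]}}

```text
time_s: 11.18
tcp_pos: [0.5865, -0.1764, 0.0921]
ee_rot: [[-0.198, -0.98, 0.0], [-0.98, 0.198, -0.0], [0.0, -0.0, -1.0]]
wrist_force: [0.3, -0.1, 0.1]
gripper_width: 0.178
gripper_force: 30.0
```

Emit:
{"op": "drive_tool", "data": {"rows": [[0, 0, 0, 1, 0, 0, 0], [0, 0, 0, 0.5, 0, 0, 0], [0, 0, 0, 0.5, 0, 0, 0], [0, 0, 0, 0.5, 0, 0, 0], [0, 0, 0, 0, 0, 0, 0]]}}

```text
time_s: 11.6
tcp_pos: [0.5861, -0.1762, 0.0931]
ee_rot: [[-0.198, -0.98, -0.001], [-0.98, 0.198, 0.001], [-0.0, 0.001, -1.0]]
wrist_force: [3.1, -0.6, -11.2]
gripper_width: 0.183
gripper_force: 30.1
```

Emit:
{"op": "drive_tool", "data": {"rows": [[0, 0, 0, 0.5, 0, 0, 0], [0, 0, 0, 0.5, 0, 0, 0], [0, 0, 0, 0.5, 0, 0, 0], [0, 0, 0, 0.5, 0, 0, 0], [0, 0, 0, 0, 0, 0, 0]]}}

```text
time_s: 12.02
tcp_pos: [0.5862, -0.1765, 0.0972]
ee_rot: [[-0.197, -0.98, -0.0], [-0.98, 0.197, -0.0], [0.0, 0.0, -1.0]]
wrist_force: [-0.5, 0.8, -4.4]
gripper_width: 0.181
gripper_force: 30.0
```

Emit:
{"op": "drive_tool", "data": {"rows": [[0, 0, 0, 1, 0, 0, 0], [0, 0, 0, 1, 0, 0, 0], [0, 0, 0, 1.5, 0, 0, 0], [0, 0, 0, 1.5, 0, 0, 0], [0, 0, 0, 1.5, 0, 0, 0]]}}

```text
time_s: 12.43
tcp_pos: [0.5868, -0.1766, 0.1047]
ee_rot: [[-0.197, -0.98, 0.002], [-0.98, 0.197, -0.0], [0.0, -0.002, -1.0]]
wrist_force: [-0.2, -0.1, -1.6]
gripper_width: 0.179
gripper_force: 30.0
```

Emit:
{"op": "drive_tool", "data": {"rows": [[0, 0, 0, 2, 0, 0, 0], [0, 0, 0, 2, 0, 0, 0], [0, 0, 0, 2, 0, 0, 0], [0, 0, 0, 2, 0, 0, 0], [0, 0, 0, 2, 0, 0, 0]]}}

```text
time_s: 12.85
tcp_pos: [0.5864, -0.1764, 0.1131]
ee_rot: [[-0.198, -0.98, -0.0], [-0.98, 0.198, 0.0], [0.0, 0.0, -1.0]]
wrist_force: [-0.1, 1.2, -2.0]
gripper_width: 0.181
gripper_force: 30.0
```

Emit:
{"op": "drive_tool", "data": {"rows": [[0, 0, 0, 2, 0, 0, 0], [0, 0, 0, 2, 0, 0, 0], [0, 0, 0, 1.5, 0, 0, 0], [0, 0, 0, 1.5, 0, 0, 0], [0, 0, 0, 0.5, 0, 0, 0]]}}

```text
time_s: 13.27
tcp_pos: [0.5865, -0.1764, 0.1208]
ee_rot: [[-0.198, -0.98, 0.0], [-0.98, 0.198, -0.0], [-0.0, -0.0, -1.0]]
wrist_force: [0.2, 0.4, -2.5]
gripper_width: 0.18
gripper_force: 30.0
```

Emit:
{"op": "drive_tool", "data": {"rows": [[0, 0, 0, 0, 0, 0, 0], [0, 0, 0, 0, 0, 0, 0], [0, 0, 0, 0, 0, 0, 0], [0, 0, 0, 0, 0, 0, 0]]}}

```text
time_s: 13.6
tcp_pos: [0.5863, -0.1764, 0.1204]
ee_rot: [[-0.198, -0.98, -0.0], [-0.98, 0.198, 0.0], [0.0, 0.0, -1.0]]
wrist_force: [1.0, -0.1, -2.2]
gripper_width: 0.181
gripper_force: 30.0
```

Run:
```python
from h import *
np.set_printoptions(precision=4,suppress=True)
p=capture("scene"); t=capture("top"); save(p,"lift.png",(180,110,460,390),2)
for n,q in(("scene",pts(p)),("top",pts(t))):
    box=(q[:,0]>.49)&(q[:,0]<.69)&(q[:,1]>-.3)&(q[:,1]<-.05)
    l=q[box&(q[:,2]>.085)&(q[:,2]<.104)]
    c,*_=np.linalg.lstsq(np.c_[l[:,:2]-[.5865,-.1765],np.ones(len(l))],l[:,2],rcond=None)
    r=abs(l[:,2]-np.c_[l[:,:2]-[.5865,-.1765],np.ones(len(l))]@c)
    print(n,len(l),"slopes,height",c,np.median(r),cv2.minAreaRect((l[r<.003][:,:2]*1000).astype(np.float32)))
s=sense(); print(s["tcp_pos"],s["wrist_force"],s["moment"],s["gripper_width"])
```

```text
scene 2740 slopes,height [-0.0029 -0.0008  0.095 ] 0.0009461486741937086 ((586.9077758789062, -173.40577697753906), (202.4264678955078, 147.87435913085938), 78.62238311767578)
top 2146 slopes,height [-0.0076  0.0011  0.0951] 0.0013014747512782032 ((584.7235717773438, -176.58892822265625), (203.6002197265625, 145.66461181640625), 78.6354751586914)
[ 0.5863 -0.1764  0.1204] [-0.266   0.1193 -2.7065] [ 0.0292  0.0723 -0.0568] 0.17873347246116045
```

View pics/lift.png

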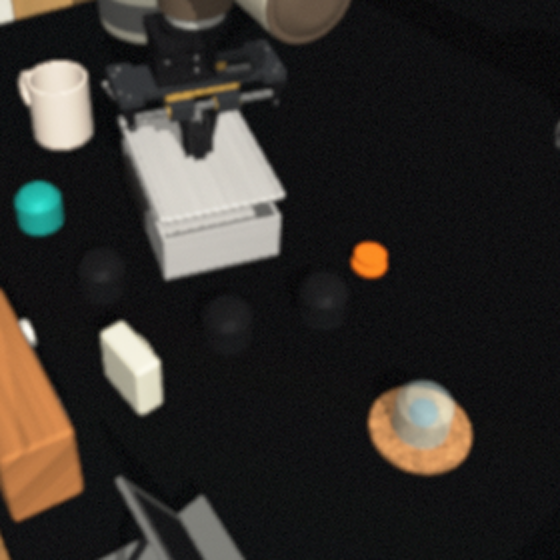

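The lid is level in the gripper, about 28 mm above shut (edge at crop 280,195). The puck stands on the coaster (422,415). I raise the lid 1.5 mm more, let it settle and hand in.

Emit:
{"op": "drive_tool", "data": {"rows": [[0, 0, 0, 1, 0, 0, 0], [0, 0, 0, 0.5, 0, 0, 0], [0, 0, 0, 0, 0, 0, 0], [0, 0, 0, 0, 0, 0, 0], [0, 0, 0, 0, 0, 0, 0]]}}

```text
time_s: 14.12
tcp_pos: [0.5864, -0.1764, 0.1221]
ee_rot: [[-0.198, -0.98, -0.0], [-0.98, 0.198, -0.0], [0.0, 0.0, -1.0]]
wrist_force: [-0.2, -0.9, -2.3]
gripper_width: 0.176
gripper_force: 30.0
```

```bash
python3 -c "
from station import *
s=sense(); print(s['tcp_pos'],s['gripper_width'],s['wrist_force']); print(finish_job())"
```

```text
[ 0.58640156 -0.17639392  0.12205921] 0.17594209801245453 [-0.21660362 -0.94999563 -2.33171799]
the job is handed in; nothing more can be done
None
```

The job is handed in at about 14 s: the glass paperweight stands upright on the cork coaster, and the gripper is holding the lid level over the tin, about 3 cm above shut.

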